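# Make up the hand-wash check kit and the boiled-egg kit for a cooking lesson

## Task

Make up the two kits for the cooking lesson from the things standing on the hob: the squeeze bottle and the pocket torch go into the short two-pocket caddy (hand-wash check), the kitchen timer, the salt shaker and the seasoning jar into the long three-pocket caddy (boiled eggs). Everything stands upright right down on the floor of the pocket made for it: the bottle in the wide well and the torch in the narrow one, the timer in the slot in the middle, the shaker and the jar in the square wells at the ends, one in each. Let nothing topple on the way, and leave the mug and the tin where they are.

Things in the scene. Friction and masses are not known exactly. Their poses are not given: they have to be found in the camera images.
- lotion_mid (a point): white plastic squeeze bottle with an orange nozzle cap, the tallest of the five: 158 mm tall, body 42 mm across and round up to 120 mm, then a narrower nozzle (26 mm); 0.13 to 0.27 kg. Stands upright on the hob. The point is at its centre, 79 mm above its underside; z is up along the bottle. Loose. Grip the body at 60 to 115 mm above its underside.
- torch_mid (a point): small dark grey pocket torch standing on its lens, the red push button of its tail on top: a slim round rod 94 mm tall, 25 mm across; 0.08 kg. The point is at its centre, 47 mm above its underside; z is up along the torch. Loose.
- timer_mid (a point): flat white kitchen timer with a blue-green face and a grey display, standing on edge: 22 mm thick (its x), 68 mm wide (its y), 66 mm tall (its z); 0.07 kg. The point is at its centre, 33 mm above its underside. Loose. Grip it across the 22 mm.
- salt_shaker_mid (a point): clear salt shaker with a domed grey cap: 90 mm tall, body 44 mm across up to 65 mm, cap narrower (34 mm) above; 0.1 kg. The point is at its centre, 45 mm above its underside; z is up along the shaker. Loose. Grip the body.
- seasoning_jar_mid (a point): straight glass seasoning jar with a flat dark cap: 105 mm tall, 41 mm across all the way up; 0.11 kg. The point is at its centre, 52.5 mm above its underside; z is up along the jar. Loose. It is the only such jar on the hob (the jars on the counter by the wall belong elsewhere).
- check_caddy: short pale wooden caddy with two pockets, 156 mm long (y) by 74 mm wide (x), a wire loop at each end; it does not move. Origin: centre of its underside, on the hob. Pocket floors 6 mm, rims 30 mm above the underside, walls 5 mm. Wide well for the bottle: 60 x 60 mm inside, centre at y = -39 mm, x = 0. Narrow well for the torch: 40 x 40 mm inside, centre at y = +46 mm, x = 0.
- egg_caddy: long pale wooden caddy with three pockets, 234 mm long (y) by 74 mm wide (x), a wire loop at each end; it does not move. Origin: centre of its underside, on the hob. Floors 6 mm, rims 30 mm above the underside. Square wells 60 x 60 mm inside at y = -78 and +78 mm; timer slot at the origin, 86 mm along y, 38 mm across x, sides open for fingers over the middle 60 mm.
- mug: white mug with a handle, 101 mm tall, 78 mm across, standing at the back of the hob; origin at the centre of its underside. Bystander, loose: leave it alone.
- tin: short round food tin with a printed paper side, 75 mm across, 58 mm tall, standing at the back of the hob; origin at the centre of its underside. Bystander, loose: leave it alone.
Things that resemble listed ones, but are neither listed nor needed, are in the scene too. What is shaped like the part that bears salt_shaker_mid but turquoise is not meant.

How it is judged (in metres and radians):
At the end, for the whole second after the job is handed in: bottle in the wide well, torch in the narrow well of the short caddy; timer in the slot, shaker and jar in the two end wells (either way round) of the long one; each within 12 mm of its pocket centre, underside within 5 mm of the pocket floor, upright within 0.12 rad, at rest (under 0.02 m/s) (x of lotion_mid in the frame of check_caddy between -0.012 and 0.012 m and y of lotion_mid in the frame of check_caddy between -0.051 and -0.027 m and z of lotion_mid in the frame of check_caddy between 0.08 and 0.09 m and angle between each of lotion_mid, torch_mid, timer_mid, salt_shaker_mid, seasoning_jar_mid's own z axis and vertical below 0.12 rad and linear speed of each of lotion, torch, timer, salt_shaker, seasoning_jar below 0.02 m/s and x of torch_mid in the frame of check_caddy between -0.012 and 0.012 m and y of torch_mid in the frame of check_caddy between 0.034 and 0.058 m and z of torch_mid in the frame of check_caddy between 0.048 and 0.058 m and x of timer_mid in the frame of egg_caddy between -0.012 and 0.012 m and y of timer_mid in the frame of egg_caddy between -0.012 and 0.012 m and z of timer_mid in the frame of egg_caddy between 0.034 and 0.044 m and ((x of salt_shaker_mid in the frame of egg_caddy between -0.012 and 0.012 m and y of salt_shaker_mid in the frame of egg_caddy between -0.09 and -0.066 m) or (x of salt_shaker_mid in the frame of egg_caddy between -0.012 and 0.012 m and y of salt_shaker_mid in the frame of egg_caddy between 0.066 and 0.09 m)) and z of salt_shaker_mid in the frame of egg_caddy between 0.046 and 0.056 m and ((x of seasoning_jar_mid in the frame of egg_caddy between -0.012 and 0.012 m and y of seasoning_jar_mid in the frame of egg_caddy between -0.09 and -0.066 m) or (x of seasoning_jar_mid in the frame of egg_caddy between -0.012 and 0.012 m and y of seasoning_jar_mid in the frame of egg_caddy between 0.066 and 0.09 m)) and z of seasoning_jar_mid in the frame of egg_caddy between 0.0535 and 0.0635 m); the robot touches nothing.
It fails at once if one of the five things topples (leans more than 0.7 rad) (angle between any of lotion_mid, torch_mid, timer_mid, salt_shaker_mid, seasoning_jar_mid's own z axis and vertical above 0.7 rad).
It fails at once if the mug is pushed more than 30 mm or knocked over (distance of mug from where it was at the start of the episode above 0.03 m or angle between mug's own z axis and vertical above 0.5 rad).
It fails at once if the tin is pushed more than 30 mm or knocked over (distance of tin from where it was at the start of the episode above 0.03 m or angle between tin's own z axis and vertical above 0.5 rad).
It also fails if it takes over 115 s, if anything falls off the work surface, if the arm or the gripper's body presses on something with over 40 N, if the wrist force passes 120 N, or if a joint passes its speed limit or range.

## Robot

A 6-joint arm with a two-finger parallel gripper is mounted at the origin on a cart in front of the work surface, level with it; the furniture and walls round the work are solid. World frame = base frame: x ahead of the robot, y to its left, z up, the work surface at z = 0. Lengths are in m, angles in degrees, forces in N, time in s.
With the tool pointing down it reaches from about 0.25 to 0.725 m from the base axis. Payload 9.7 kg.
Tool frame: the origin (TCP) lies between the finger pads; the fingertips stand 19 mm ahead of it and the grasp point (between the pads) is the TCP; z points along the fingers, y is the line along which they close (so a half turn about z gives the same grasp; the last joint's range is limited). The gripper opens to 85 mm and grips with 20 to 120 N. Pads are 22 mm wide; open, the fingers measure 114 mm over their backs; the gripper's body (76 mm by 85 mm) begins 54 mm behind the grasp point. The pads swing forward as they close: fully open they stand 13 mm farther back than shut.
Start: joints at [-69.442, 4.979, 10.078, 95.1, 0, 90], TCP at [0.193, -0.515, 0.25] pointing down, gripper open.
Joint ranges: [-179.16, 179.16], [-48.56, 103.87], [-65.8, 70.77], [-126.05, 130.52], [-82.76, 87.17], [-180, 180]. Speed limits (degrees/s): [127.2, 127.2, 147.25, 180, 180, 180].

## Interface

Orientations are given as [roll, pitch, yaw] about the fixed x, y, z axes, in that order (R = Rz(yaw) Ry(pitch) Rx(roll)).
In Python, from workcell import telemetry, camera, calibration, workorder gives the robot as it stands.
- The arm moves only by the tool play_rows, never from a script. Its argument "increments" is a list of rows, each a list of 3 entries, a list of its own where there are three numbers: the shift along the tool's x, y, z in mm, then the turn, a rotation vector about the tool's x, y, z in degrees, then the closure, from 0 (fully open) to 1 (shut). In form: [[[x, y, z], [ax, ay, az], jaw], ...]. A call has 1 to 20 rows; each row is the pose to reach, as a shift and turn from the pose commanded when the call began, along the tool's axes at that moment; what a row does not reach only later rows make up. A row lasts 1/10 s, in which the tool goes at most 50 mm and 8.59 degrees, less where a joint would pass 70% of its speed; a pose out of reach is approached as far as the arm can. A call with a gripper value outside its range is refused whole. The fingers move at their own pace and stop on an object; "grip_force" is the grip in N (left out, the last holds). Time passes only in rows, so rows that repeat a pose let the fingers close. It gives the time, the measured TCP pose, the force, the opening and the grip force at its end, in the units of the state.
- telemetry.get_obs(): the state, without advancing time (a new reading comes with each control period).
- camera(name): name is "side" or "top" or "wrist"; returns (picture, depth): 420x560x3 uint8, red, green, blue; 420x560 float32, m along the optical axis (not along the pixel's ray), 0 where there is no reading.
- calibration(name): a dict with "vertical_fov" (degrees; the focal length in pixels is half the picture's height over the tangent of half this angle, whatever the lens; pixels are square), "cx", "cy" (the principal point, pixels), "k1" (the pictures are not rectified: a ray, as slopes to the right and down, at radius r is drawn at 1 + k1 r^2 times it, then the intrinsics apply), "rvec" (rotation vector, rad) and "tvec" (3), from world to camera coordinates, as OpenCV has them; the wrist camera has in their place "hand_eye" (4x4, takes a point from camera to tool coordinates, whose origin is the TCP and whose axes are the flange's). Camera axes: x right, y down, z forward; pixel columns grow to the right and rows downward; lengths in m; the calibration is good to about 2 mm. A picture is of the moment at which its call begins: read the wrist's pose just before it. calibration takes no time and is no camera call.
- workorder.job_done(): hands the job in; it is judged then, once.
The state is a dict: "time": time; "q": joint angles; "qd": joint speeds; "joint_efforts": joint torques, N m; "ee_pos": TCP position; "tcp_rot": TCP orientation; "wrist_force": force on the tool from outside, world axes, zero at the start; "torque": the same for the moment, N m; "opening": finger opening in m; "grasp_force": force on a finger pad.
Only numpy, scipy, OpenCV 4.12 (cv2) and the standard library are available. Lean on these libraries where they do the work, as an engineer would, in place of code of your own. Each camera call takes 0.05 s, during which the arm holds its last target. There are 200 camera calls.

## Working session

There is one attempt and no reset: what is moved stays moved. The work goes in short steps, Python scripts to look and compute and a tool call to move; the robot and the scene stay as the last step left them, time stands still between calls to the robot, and variables do not carry over. Pictures are saved under pics/ and viewed, at most 14 in all, crops included, and the job is handed in when it is done.

Besides the shell and the picture viewer there is one more tool, called as a command line: name --argument value ..., lists and objects as JSON in quotes. play_rows: Moves the arm, as the interface text tells. Its arguments: {"type":"object","properties":{"increments":{"type":"array"},"grip_force":{"type":"number"}},"required":["increments"]}

```bash
mkdir -p pics; cat > h.py <<'E'
import numpy as np, cv2
from scipy.spatial.transform import Rotation as R
from workcell import telemetry, camera, calibration, workorder
def snap(n,f=None):
    o=telemetry.get_obs(); p,d=camera(n); np.savez(f'{n}.npz',p=p,d=d,pos=o['ee_pos'],rot=o['tcp_rot'])
    if f: cv2.imwrite('pics/'+f,p[:,:,::-1])
    return p,d,o
def pts(n):
    "world xyz per pixel from saved snap"
    z=np.load(f'{n}.npz'); d=z['d']; c=calibration(n); f=210/np.tan(np.radians(c['vertical_fov']/2))
    K=np.array([[f,0,c['cx']],[0,f,c['cy']],[0,0,1.]]); v,u=np.mgrid[:420,:560]
    xd=(u-c['cx'])/f; yd=(v-c['cy'])/f; x,y=xd.copy(),yd.copy()
    for _ in range(15): s=1+c['k1']*(x*x+y*y); x,y=xd/s,yd/s
    P=np.stack([x*d,y*d,d],-1)
    if 'hand_eye' in c:
        H=np.array(c['hand_eye']); P=P@H[:3,:3].T+H[:3,3]
        W=P@R.from_euler('xyz',z['rot'],degrees=True).as_matrix().T+z['pos']
    else:
        M=cv2.Rodrigues(np.array(c['rvec'],float))[0]; W=(P-np.array(c['tvec']).ravel())@M
    W[d==0]=np.nan
    return z['p'],W
E
python3 - <<'E'
from h import *
for n in('top','side'): snap(n,n+'0.png')
print(telemetry.get_obs()); print(calibration('wrist'),calibration('top'))
E
```

```text
{'time': 0.1, 'q': array([-6.94410362e+01,  5.00760096e+00,  1.00386555e+01,  9.50997673e+01,
       -4.96970898e-04,  8.99987990e+01]), 'qd': array([-0.08382412, -0.03854353,  0.09742153,  0.08076924, -0.02549068,
       -0.03050001]), 'joint_efforts': array([-1.46670089e-03, -5.21561837e+01,  4.65652442e+01,  1.59676076e-02,
       -7.00804799e-05, -9.50655703e-06]), 'ee_pos': array([ 0.1930763 , -0.51479693,  0.24965426]), 'tcp_rot': array([-1.79931287e+02,  4.95530225e-04,  2.05601654e+01]), 'wrist_force': array([-0.49618415, -0.09456746,  0.62633621]), 'torque': array([-0.0258518 , -0.00842386, -0.00646786]), 'grasp_force': 0.0, 'opening': 0.0854456743457967}
{'vertical_fov': 64.62492176000501, 'cx': 283.0432022768477, 'cy': 209.24000137669267, 'k1': 0.007224403762528367, 'hand_eye': array([[ 4.76974746e-04, -9.56894583e-01, -2.90435070e-01,
         7.26799353e-02],
       [ 9.99999242e-01,  7.86096475e-04, -9.47671624e-04,
        -9.77492038e-04],
       [ 1.13513183e-03, -2.90434398e-01,  9.56894232e-01,
        -1.23464465e-01],
       [ 0.00000000e+00,  0.00000000e+00,  0.00000000e+00,
         1.00000000e+00]])} {'vertical_fov': 45.44779784383906, 'cx': 281.0222729231003, 'cy': 214.87511720560096, 'k1': 0.05258305558836583, 'rvec': array([ 2.16576873, -2.12570987,  0.23265845]), 'tvec': array([-0.11786619,  0.55357379,  0.90129546])}
```

View pics/top0.png

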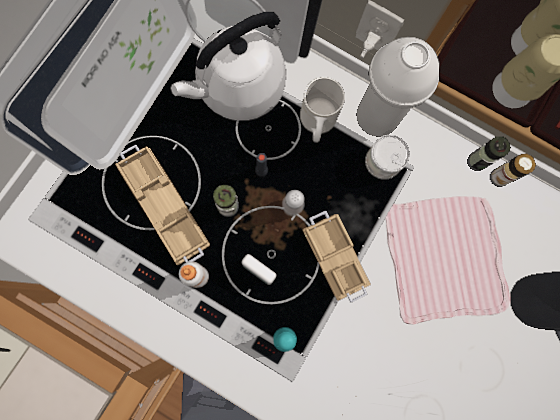

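View pics/side0.png

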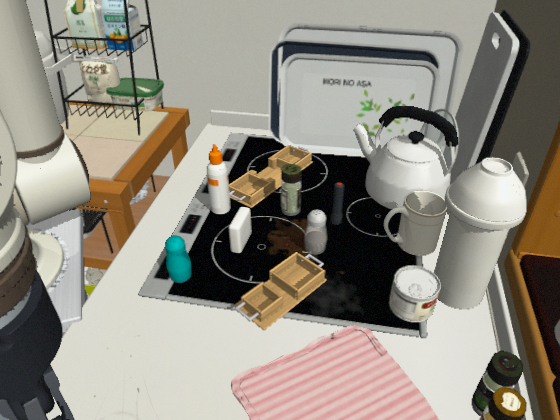

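Top view: bottle (193,273), torch (261,163), jar (225,198), clear shaker (293,202), timer (259,269), short caddy (337,257), long caddy (162,204); the turquoise shaker at (285,340) is the decoy, and the jars at (490,155) and (515,170) are on the counter.

```bash
python3 - <<'E'
from h import *
for n in('top','side'):
    p,W=pts(n); hsv=cv2.cvtColor(p,cv2.COLOR_RGB2HSV)
    Z=W[...,2]; print(n,'hob z', np.nanmedian(Z[(p.max(2)<25)&(np.abs(Z)<.03)]))
    rois=dict(bottle=(170,250,215,295),torch=(245,145,275,180),jar=(208,180,242,220),shaker=(278,186,310,220),timer=(235,248,282,290),check=(298,205,375,305),egg=(110,140,215,268),mug=(298,76,346,140),tin=(362,132,414,182)) if n=='top' else dict(bottle=(203,143,233,215),torch=(330,180,347,226),jar=(278,163,303,217),shaker=(303,207,329,256),timer=(228,205,254,254))
    for k,(a,b,c,d) in rois.items():
        w=W[b:d,a:c].reshape(-1,3); q=p[b:d,a:c].reshape(-1,3)
        m=(w[:,2]>.012)&(w[:,2]<.2); w=w[m]
        ztop=np.percentile(w[:,2],97)
        if k in('check','egg'):
            h=hsv[b:d,a:c].reshape(-1,3)[m]; s=(h[:,1]>60)&(h[:,0]<25)&(w[:,2]>.02)&(w[:,2]<.04)
            r=cv2.minAreaRect(w[s][:,:2].astype(np.float32)*1000)
            print(k,r,'z',np.round(ztop,4)); continue
        t=w[w[:,2]>ztop-(.012)]
        r=cv2.minAreaRect(t[:,:2].astype(np.float32)*1000)
        print(k,'ztop %.3f'%ztop,'med',np.round(np.median(w,0),3),'top med',np.round(np.median(t,0),3),'rect',[np.round(x,1) for x in r])
E
```

```text
top hob z -0.0014601530310137387
bottle ztop 0.154 med [0.442 0.048 0.109] top med [0.439 0.05  0.145] rect [array([441.5,  51.8]), array([21.8, 18.6]), np.float64(17.4)]
torch ztop 0.094 med [ 0.65  -0.069  0.07 ] top med [ 0.655 -0.069  0.092] rect [array([656. , -68.2]), array([18.4, 16.7]), np.float64(1.1)]
jar ztop 0.108 med [ 0.573 -0.005  0.104] top med [ 0.579 -0.002  0.105] rect [array([580.,  -2.]), array([38.9, 39.8]), np.float64(41.1)]
shaker ztop 0.090 med [ 0.575 -0.13   0.08 ] top med [ 0.581 -0.131  0.086] rect [array([ 583. , -131.7]), array([32. , 31.8]), np.float64(44.4)]
timer ztop 0.069 med [ 0.453 -0.066  0.065] top med [ 0.453 -0.066  0.065] rect [array([453.8, -66.9]), array([69.1, 23.1]), np.float64(55.4)]
check ((500.044677734375, -211.8275909423828), (180.58912658691406, 70.25389099121094), 25.69573211669922) z 0.0402
egg ((580.1566162109375, 126.15185546875), (228.9244842529297, 70.10147857666016), 33.270259857177734) z 0.114
mug ztop 0.101 med [ 0.783 -0.182  0.07 ] top med [ 0.758 -0.179  0.097] rect [array([ 769.7, -178.2]), array([77.6, 94.3]), np.floa
[... 198 characters left out ...]
p 0.146 med [0.437 0.036 0.081] top med [0.438 0.046 0.142] rect [array([437.9,  47.4]), array([19.9, 24.1]), np.float64(83.4)]
torch ztop 0.094 med [ 0.649 -0.074  0.056] top med [ 0.651 -0.072  0.091] rect [array([651.8, -69.1]), array([18.1, 18.8]), np.float64(28.8)]
jar ztop 0.107 med [ 0.573 -0.017  0.067] top med [ 0.575 -0.01   0.105] rect [array([576.7,  -3.6]), array([40.9, 38. ]), np.float64(70.7)]
shaker ztop 0.089 med [ 0.573 -0.144  0.054] top med [ 0.577 -0.138  0.085] rect [array([ 577.3, -133.6]), array([28.6, 32.8]), np.float64(37.4)]
timer ztop 0.068 med [ 0.447 -0.085  0.051] top med [ 0.448 -0.075  0.065] rect [array([451.4, -69.4]), array([67.1, 21.6]), np.float64(54.6)]
```

```bash
cat >> h.py <<'E'
def go(x,y,z,yaw=None):
    o=telemetry.get_obs(); Rm=R.from_euler('xyz',o['tcp_rot'],degrees=True)
    d=Rm.inv().apply(np.array([x,y,z])-o['ee_pos'])*1000
    r=(Rm.inv()*R.from_euler('xyz',[180,0,o['tcp_rot'][2] if yaw is None else yaw],degrees=True)).as_rotvec(degrees=True)
    print('inc',np.round(d,1),np.round(r,2),'len %.0f'%np.linalg.norm(d),'t',o['time'],'pos',np.round(o['ee_pos'],4),np.round(o['tcp_rot'],2))
E
python3 -c "
from h import *
go(.42,-.2,.32,30)"
```

```text
inc [ 323.  -215.1  -70.1] [-0.07 -0.01 -9.44] len 394 t 0.1 pos [ 0.1931 -0.5148  0.2497] [-179.93    0.     20.56]
```

play_rows --increments '[[[323,-215,-70],[0,0,-9.4],0],[[323,-215,-70],[0,0,-9.4],0],[[323,-215,-70],[0,0,-9.4],0],[[323,-215,-70],[0,0,-9.4],0],[[323,-215,-70],[0,0,-9.4],0],[[323,-215,-70],[0,0,-9.4],0],[[323,-215,-70],[0,0,-9.4],0],[[323,-215,-70],[0,0,-9.4],0],[[323,-215,-70],[0,0,-9.4],0],[[323,-215,-70],[0,0,-9.4],0],[[323,-215,-70],[0,0,-9.4],0],[[323,-215,-70],[0,0,-9.4],0]]'

```text
time: 1.3
ee_pos: [0.4194, -0.2012, 0.32]
tcp_rot: [-180.0, 0.0, 29.9]
wrist_force: [0.3, 0.5, -0.8]
opening: 0.0853
grasp_force: 0.0
```

```bash
python3 -c "
from h import *
snap('wrist','w1.png'); go(.42,.06,.32,30)"
```

```text
inc [ 1.305e+02 -2.263e+02  1.000e-01] [-0.02  0.02 -0.16] len 261 t 1.35 pos [ 0.4194 -0.2012  0.3201] [-1.7998e+02  2.0000e-02  2.9840e+01]
```

View pics/w1.png

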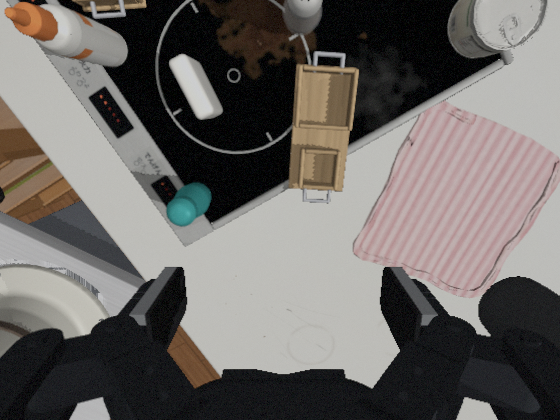

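The short caddy lies at (325,130): wide well on the far side (326,98), narrow one near (319,168). The timer is at (195,87), and the turquoise decoy at (190,203).

```bash
python3 - <<'E'
from h import *
p,W=pts('wrist'); hsv=cv2.cvtColor(p,cv2.COLOR_RGB2HSV); Z=W[...,2]
m=np.zeros(Z.shape,bool); m[55:200,285:365]=1
wood=m&(hsv[...,0]<25)&(hsv[...,1]>60)&(Z>.023)&(Z<.036)
ww=W[wood]; print('rim z',np.median(ww[:,2]))
r=cv2.minAreaRect(ww[:,:2].astype(np.float32)*1000); print(r)
a=np.radians(27); 
# floors
for lab,z0 in(('floor',.006),):
    f=m&(hsv[...,0]<25)&(hsv[...,1]>60)&(Z<.014)&(Z>-.005)
    n,l,s,c=cv2.connectedComponentsWithStats(f.astype(np.uint8))
    for i in range(1,n):
        if s[i,4]>60: print('floor',c[i],s[i,4],[np.round(x,1) for x in cv2.minAreaRect(W[l==i][:,:2].astype(np.float32)*1000)])
t=np.zeros(Z.shape,bool); t[45:125,160:228]=1; t&=(Z>.055)&(Z<.08)
print('timer',np.median(W[t][:,2]),cv2.minAreaRect(W[t][:,:2].astype(np.float32)*1000))
E
```

```text
rim z 0.029370094766320576
((482.8427734375, -218.8389434814453), (145.36886596679688, 69.94387817382812), 26.336366653442383)
floor [312.43422914 136.83828383] 2121 [array([ 486. , -213.8]), array([170.5,  82.3]), np.float64(31.5)]
floor [324.91041162  98.5008071 ] 2478 [array([ 516.6, -202.9]), array([60.5, 59.3]), np.float64(26.4)]
floor [318.56       168.30514286] 875 [array([ 439.8, -241.3]), array([39.1, 38.9]), np.float64(26.1)]
timer 0.06541993914835015 ((450.850341796875, -66.31233978271484), (68.25298309326172, 22.78887367248535), 54.64253234863281)
```

play_rows --increments '[[[130,-226,0],[0,0,0],0],[[130,-226,0],[0,0,0],0],[[130,-226,0],[0,0,0],0],[[130,-226,0],[0,0,0],0],[[130,-226,0],[0,0,0],0],[[130,-226,0],[0,0,0],0],[[130,-226,0],[0,0,0],0],[[130,-226,0],[0,0,0],0]]'

```text
time: 2.15
ee_pos: [0.4199, 0.0595, 0.3202]
tcp_rot: [180.0, 0.0, 29.9]
wrist_force: [0.3, -0.7, -0.1]
opening: 0.0858
grasp_force: 0.0
```

```bash
python3 -c "
from h import *
snap('wrist','w2.png')"
```

```text
(no output)
```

View pics/w2.png

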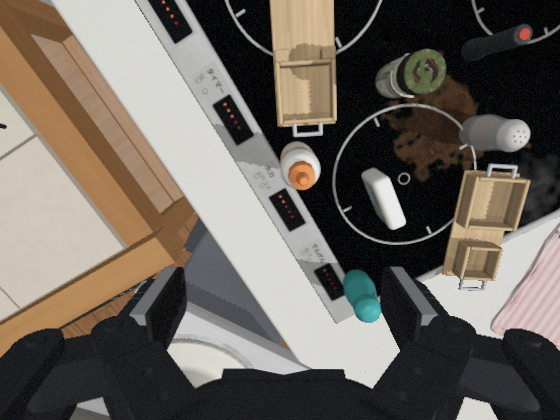

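Jar (415,72), torch (500,42), clear shaker (497,133) with dotted grey cap, bottle (300,170), timer (383,198), long caddy's near well (305,92), and the decoy turquoise at (363,297).

```bash
cp wrist.npz wrist2.npz; python3 - <<'E'
from h import *
p,W=pts('wrist'); Z=W[...,2]
big=np.hstack([cv2.resize(p[30:190,b:b+130],None,fx=3,fy=3) for b in (365,)]+[cv2.resize(p[0:160,430:560],None,fx=3,fy=3)])
cv2.imwrite('pics/crop1.png',big[:,:,::-1])
for k,(a,b,c,d),z0,z1 in (('bottle',(275,135,325,195),.145,.17),('jar',(370,40,450,105),.098,.115),('shaker',(455,105,535,160),.078,.1),('torch',(460,20,540,65),.085,.1),('timer',(350,160,415,235),.055,.08)):
    w=W[b:d,a:c].reshape(-1,3); w=w[(w[:,2]>z0)&(w[:,2]<z1)]
    print(k,len(w),[np.round(x,1) for x in cv2.minAreaRect(w[:,:2].astype(np.float32)*1000)])
go(.46,.1,.3,33)
E
```

```text
bottle 126 [array([438.8,  52.1]), array([9.7, 9.3]), np.float64(3.3)]
jar 1607 [array([578. ,  -1.7]), array([39.4, 40.1]), np.float64(41.0)]
shaker 849 [array([ 579.4, -128. ]), array([33.8, 30.2]), np.float64(35.5)]
torch 404 [array([653.7, -66.4]), array([18.7, 18.3]), np.float64(44.8)]
timer 1041 [array([451.3, -66.4]), array([67.8, 22.2]), np.float64(55.2)]
inc [ 55.1 -15.5  20.3] [ 0.02  0.01 -3.14] len 61 t 2.2 pos [0.42   0.0591 0.3203] [1.7998e+02 1.0000e-02 2.9860e+01]
```

View pics/crop1.png

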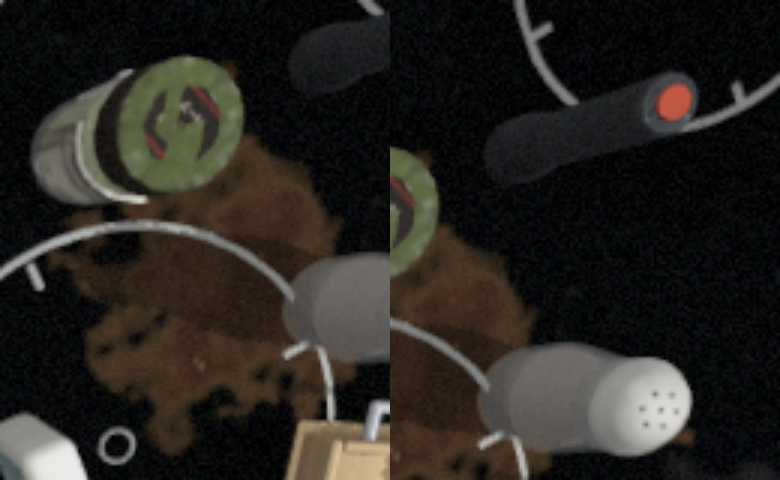

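Crop: the glass jar with flat cap (left) is the only jar on the hob; on the right are the dark torch with a red button and the clear shaker with the dotted grey cap, the one meant since the other at (363,297) is turquoise. Next a look at the long caddy.

play_rows --increments '[[[55,-15,20],[0,0,-3],0],[[55,-15,20],[0,0,-3],0],[[55,-15,20],[0,0,-3],0],[[55,-15,20],[0,0,-3],0]]'

```text
time: 2.6
ee_pos: [0.4598, 0.0996, 0.3005]
tcp_rot: [180.0, 0.0, 32.9]
wrist_force: [-0.6, 0.7, 0.9]
opening: 0.0854
grasp_force: 0.0
```

```bash
python3 - <<'E'
from h import *
snap('wrist'); p,W=pts('wrist'); hsv=cv2.cvtColor(p,cv2.COLOR_RGB2HSV); Z=W[...,2]
m=(hsv[...,0]<25)&(hsv[...,1]>60)&(W[...,0]>.45)&(W[...,0]<.72)&(W[...,1]>.03)&(W[...,1]<.24)
rim=m&(Z>.023)&(Z<.036); print('rim z',np.median(Z[rim]),cv2.minAreaRect(W[rim][:,:2].astype(np.float32)*1000))
f=m&(Z>.002)&(Z<.014)
n,l,s,c=cv2.connectedComponentsWithStats(f.astype(np.uint8))
for i in range(1,n):
    if s[i,4]>60: print('floor',c[i],s[i,4],[np.round(x,1) for x in cv2.minAreaRect(W[l==i][:,:2].astype(np.float32)*1000)])
go(.4515,-.0666,.15,54.9)
E
```

```text
rim z 0.02931336387526573 ((558.705078125, 113.31724548339844), (182.1489715576172, 69.96969604492188), 33.60369110107422)
floor [319.21322889  70.82463011] 4596 [array([559.4, 113.6]), array([192. ,  73.8]), np.float64(33.2)]
floor [322.73411371  10.46153846] 1196 [array([630.7, 160. ]), array([22.4, 59.1]), np.float64(32.7)]
floor [319.98890715 140.831553  ] 2434 [array([512.2,  81.5]), array([60.2, 59. ]), np.float64(33.3)]
inc [-97.1 135.2 150.9] [ 2.000e-02 -1.000e-02 -2.204e+01] len 225 t 2.65 pos [0.4597 0.0997 0.3009] [ 1.7998e+02 -1.0000e-02  3.2860e+01]
```

play_rows --increments '[[[-97,135,80],[0,0,-22],0],[[-97,135,80],[0,0,-22],0],[[-97,135,80],[0,0,-22],0],[[-97,135,120],[0,0,-22],0],[[-97,135,150],[0,0,-22],0],[[-97,135,185],[0,0,-22],0],[[-97,135,215],[0,0,-22],0],[[-97,135,240],[0,0,-22],0],[[-97,135,253],[0,0,-22],0],[[-97,135,253],[0,0,-22],0],[[-97,135,253],[0,0,-22],0]]'

```text
time: 3.75
ee_pos: [0.4525, -0.0654, 0.0487]
tcp_rot: [179.9, -0.0, 54.9]
wrist_force: [-0.8, -0.4, -0.3]
opening: 0.0851
grasp_force: 0.0
```

```bash
python3 -c "
from h import *
snap('wrist','w3.png'); go(.4515,-.0666,.048,54.9)"
```

```text
inc [-1.8 -0.4  1. ] [ 0.12 -0.06  0.04] len 2 t 3.8 pos [ 0.4529 -0.0654  0.049 ] [ 1.7988e+02 -6.0000e-02  5.4940e+01]
```

View pics/w3.png

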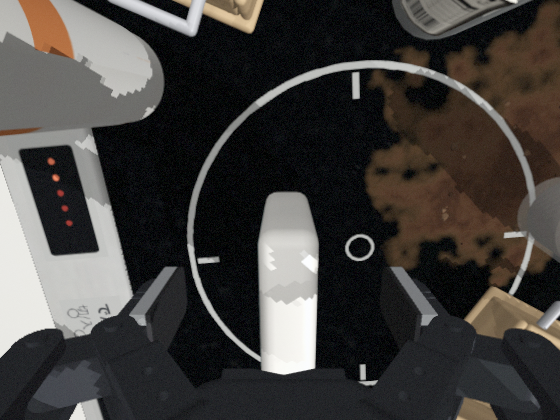

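Centred between the pads: the timer at (288,300), the fingers at (150,310) and (415,310). Close and lift.

play_rows --increments '[[[-1,0,1],[0,0,0],0.6],[[-1,0,1],[0,0,0],0.8],[[-1,0,1],[0,0,0],1],[[-1,0,1],[0,0,0],1],[[-1,0,1],[0,0,0],1],[[-1,0,1],[0,0,0],1],[[-1,0,1],[0,0,0],1],[[-1,0,1],[0,0,0],1],[[-1,0,-10],[0,0,0],1],[[-1,0,-40],[0,0,0],1],[[-1,0,-80],[0,0,0],1],[[-1,0,-120],[0,0,0],1],[[-1,0,-150],[0,0,0],1],[[-1,0,-150],[0,0,0],1]]' --grip_force 40

```text
time: 5.2
ee_pos: [0.4529, -0.0661, 0.2022]
tcp_rot: [179.7, -0.2, 55.0]
wrist_force: [0.4, 0.0, -1.6]
opening: 0.0215
grasp_force: 43.5
```

```bash
python3 -c "
from h import *
go(.578,.1248,.1,33.3)"
```

```text
inc [227.9  -7.8 102.9] [ 0.31 -0.23 21.66] len 250 t 5.2 pos [ 0.4529 -0.0661  0.2022] [ 1.7966e+02 -1.7000e-01  5.4960e+01]
```

play_rows --increments '[[[20,-1,0],[0,0,2],1],[[55,-2,0],[0,0,5],1],[[95,-4,0],[0,0,10],1],[[135,-5,0],[0,0,15],1],[[175,-6,0],[0,0,19],1],[[210,-7,0],[0.3,-0.2,21.7],1],[[228,-8,0],[0.3,-0.2,21.7],1],[[228,-8,0],[0.3,-0.2,21.7],1],[[228,-8,30],[0.3,-0.2,21.7],1],[[228,-8,65],[0.3,-0.2,21.7],1],[[228,-8,95],[0.3,-0.2,21.7],1],[[228,-8,105],[0.3,-0.2,21.7],1],[[228,-8,105],[0.3,-0.2,21.7],1]]'

```text
time: 6.5
ee_pos: [0.5747, 0.1246, 0.0911]
tcp_rot: [-179.7, 0.4, 33.2]
wrist_force: [0.5, -1.1, -0.8]
opening: 0.0212
grasp_force: 43.5
```

```bash
python3 -c "
from h import *
snap('wrist','w4.png'); go(.578,.1248,.054,33.3)"
```

```text
inc [ 2.1  1.5 38.8] [-0.26  0.27 -0.07] len 39 t 6.55 pos [0.5756 0.1249 0.0928] [-179.74    0.27   33.23]
```

View pics/w4.png

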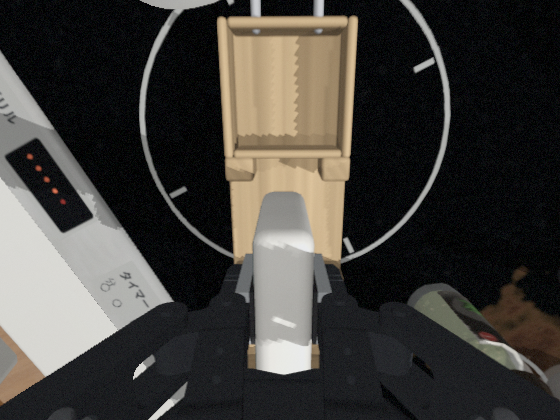

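The timer (285,270) hangs over the slot, lined up with the far well at (288,90). I measure that well for a precise reference.

```bash
python3 - <<'E'
from h import *
p,W=pts('wrist'); hsv=cv2.cvtColor(p,cv2.COLOR_RGB2HSV); Z=W[...,2]
m=np.zeros(Z.shape,bool); m[10:165,215:365]=1
m&=(hsv[...,0]<25)&(hsv[...,1]>50)
f=m&(Z<.014); rim=m&(Z>.024)&(Z<.036)
for k in(f,rim): print(np.median(Z[k]),[np.round(x,1) for x in cv2.minAreaRect(W[k][:,:2].astype(np.float32)*1000)])
t=np.zeros(Z.shape,bool); t[195:360,250:320]=1; t&=(Z>.1)&(Z<.122); print('timer top',np.median(W[t],0),cv2.minAreaRect(W[t][:,:2].astype(np.float32)*1000))
go(.578,.1248,.054,33.3)
E
```

```text
0.005967376142302569 [array([644.2, 167.8]), array([88.8, 94.2]), np.float64(33.6)]
0.029357219693254163 [array([641.3, 168.1]), array([74.9, 70.6]), np.float64(33.8)]
timer top [0.58231497 0.13085425 0.10993715] ((578.206787109375, 127.61256408691406), (57.53401184082031, 26.394275665283203), 33.759864807128906)
inc [ 2.1  1.5 38.8] [-0.26  0.27 -0.07] len 39 t 6.55 pos [0.5756 0.1249 0.0928] [-179.74    0.27   33.23]
```

play_rows --increments '[[[2,1,15],[0,0,0],1],[[2,1,28],[0,0,0],1],[[2,1,34],[0,0,0],1],[[2,1,34],[0,0,0],1],[[2,1,34],[0,0,0],1]]'

```text
time: 7.05
ee_pos: [0.5779, 0.1257, 0.0583]
tcp_rot: [-179.7, 0.3, 33.3]
wrist_force: [0.4, -0.1, -0.3]
opening: 0.0214
grasp_force: 43.5
```

```bash
python3 -c "
from h import *
go(.578,.1248,.054,33.3)"
```

```text
inc [-0.3  0.8  4.3] [-0.26  0.26 -0.04] len 4 t 7.05 pos [0.5779 0.1257 0.0583] [-179.74    0.26   33.26]
```

play_rows --increments '[[[0,1,2],[0,0,0],1],[[0,1,4],[0,0,0],1],[[0,1,5],[0,0,0],1],[[0,1,5],[0,0,0],1],[[0,1,5],[0,0,0],0.6],[[0,1,5],[0,0,0],0.4],[[0,1,5],[0,0,0],0],[[0,1,5],[0,0,0],0],[[0,1,5],[0,0,0],0],[[0,1,-20],[0,0,0],0],[[0,1,-70],[0,0,0],0],[[0,1,-120],[0,0,0],0],[[0,1,-160],[0,0,0],0],[[0,1,-160],[0,0,0],0]]'

```text
time: 8.45
ee_pos: [0.5811, 0.1249, 0.2251]
tcp_rot: [-179.9, -0.3, 33.3]
wrist_force: [-0.3, 0.6, 0.2]
opening: 0.0854
grasp_force: 0.0
```

```bash
python3 - <<'E'
from h import *
snap('top'); p,W=pts('top'); Z=W[...,2]
m=np.zeros(Z.shape,bool); m[140:268,110:215]=1; m&=(Z>.06)&(Z<.085)&(p.min(2)>120)
print(m.sum()); 
if m.sum()>20: print(np.median(W[m],0),cv2.minAreaRect(W[m][:,:2].astype(np.float32)*1000))
go(.654,-.0675,.2,25.7)
E
```

```text
436
[0.57686783 0.12336987 0.071086  ] ((528.1182861328125, 91.63343811035156), (187.66342163085938, 22.10004997253418), 33.3281135559082)
inc [-44.1 201.2  21.1] [-0.14 -0.04  7.56] len 207 t 8.5 pos [0.5805 0.1248 0.2216] [-1.7986e+02 -5.0000e-02  3.3260e+01]
```

```bash
python3 - <<'E'
from h import *
p,W=pts('top'); m=(W[...,2]>.03)&(W[...,2]<.3)
d=np.hypot(W[...,0]-.654,W[...,1]+.0675); d[~m]=9
d[d<.025]=9; i=np.argsort(d.ravel())[:400:80]; print(W.reshape(-1,3)[i].round(3),d.ravel()[i].round(3))
E
```

```text
[[ 0.596 -0.115  0.035]
 [ 0.583 -0.02   0.102]
 [ 0.576 -0.023  0.09 ]
 [ 0.582 -0.126  0.091]
 [ 0.572 -0.019  0.075]] [0.075 0.085 0.089 0.092 0.095]
```

play_rows --increments '[[[-44,201,0],[0,0,7],0],[[-44,201,0],[0,0,7],0],[[-44,201,0],[0,0,7],0],[[-44,201,0],[0,0,7],0],[[-44,201,0],[0,0,7],0],[[-44,201,0],[0,0,7],0],[[-44,201,30],[0,0,7],0],[[-44,201,30],[0,0,7],0]]'

```text
time: 9.3
ee_pos: [0.6509, -0.066, 0.1834]
tcp_rot: [-179.6, 0.6, 26.3]
wrist_force: [0.0, -0.4, -0.7]
opening: 0.0855
grasp_force: 0.0
```

```bash
python3 - <<'E'
from h import *
snap('wrist','w5.png'); p,W=pts('wrist'); w=W.reshape(-1,3); w=w[(np.abs(w[:,2]-.092)<.008)&(np.hypot(w[:,0]-.654,w[:,1]+.0675)<.03)]
print(len(w),cv2.minAreaRect(w[:,:2].astype(np.float32)*1000) if len(w) else 0)
go(.654,-.0675,.06,26.5)
E
```

```text
624 ((655.0181274414062, -67.04711151123047), (18.339454650878906, 18.073598861694336), 26.173086166381836)
inc [  2.9   3.4 125.5] [-0.37  0.49 -0.15] len 126 t 9.35 pos [ 0.6512 -0.066   0.1855] [-179.63    0.49   26.35]
```

play_rows --increments '[[[3,3,30],[0,0,0],0],[[3,3,70],[0,0,0],0],[[3,3,105],[0,0,0],0],[[3,3,122],[0,0,0],0],[[3,3,123],[0,0,0],0.5],[[3,3,123],[0,0,0],0.7],[[3,3,123],[0,0,0],1],[[3,3,123],[0,0,0],1],[[3,3,123],[0,0,0],1],[[3,3,123],[0,0,0],1],[[3,3,123],[0,0,0],1]]'

```text
time: 10.45
ee_pos: [0.6567, -0.0688, 0.0663]
tcp_rot: [-179.8, 0.1, 26.3]
wrist_force: [-0.6, 0.9, 5.3]
opening: 0.0233
grasp_force: 39.0
```

```bash
python3 -c "
from h import *
go(.4398,-.2415,.2,26.5)"
```

```text
inc [-271.3   58.6 -133.1] [-0.16  0.14 -0.24] len 308 t 10.45 pos [ 0.6567 -0.0688  0.0663] [-1.7984e+02  1.4000e-01  2.6260e+01]
```

play_rows --increments '[[[0,0,-10],[0,0,0],1],[[0,0,-40],[0,0,0],1],[[0,0,-80],[0,0,0],1],[[0,0,-115],[0,0,0],1],[[-20,5,-133],[0,0,0],1],[[-55,12,-133],[0,0,0],1],[[-95,20,-133],[0,0,0],1],[[-135,30,-133],[0,0,0],1],[[-175,38,-133],[0,0,0],1],[[-215,47,-133],[0,0,0],1],[[-250,55,-133],[0,0,0],1],[[-271,58,-133],[0,0,0],1],[[-271,58,-110],[0,0,0],1],[[-271,58,-75],[0,0,0],1],[[-271,58,-60],[0,0,0],1],[[-271,58,-60],[0,0,0],1]]'

```text
time: 12.05
ee_pos: [0.4378, -0.2402, 0.1241]
tcp_rot: [-179.6, 0.4, 26.3]
wrist_force: [1.4, -0.1, -0.9]
opening: 0.0236
grasp_force: 39.3
```

```bash
python3 - <<'E'
from h import *
snap('wrist','w6.png'); p,W=pts('wrist'); hsv=cv2.cvtColor(p,cv2.COLOR_RGB2HSV); Z=W[...,2]
go(.4402,-.2412,.0725,26.5)
t=(hsv[...,1]>140)&((hsv[...,0]<8)|(hsv[...,0]>172))&(Z>.1)
print(t.sum(),np.median(W[t],0) if t.sum() else 0)
m=(hsv[...,0]<25)&(hsv[...,1]>50)&(np.hypot(W[...,0]-.5166,W[...,1]+.203)<.06)
for k in (m&(Z<.014)&(Z>.002),m&(Z>.024)&(Z<.036)): print(np.median(Z[k]),[np.round(x,1) for x in cv2.minAreaRect(W[k][:,:2].astype(np.float32)*1000)])
E
```

```text
inc [ 1.4  1.6 53.2] [-0.28  0.32 -0.24] len 53 t 12.1 pos [ 0.4386 -0.2405  0.1258] [-179.72    0.32   26.26]
649 [ 0.43692365 -0.23968674  0.151409  ]
0.005997108881160285 [array([ 504. , -208.6]), array([92.1, 73.9]), np.float64(26.1)]
0.029301069691571827 [array([ 505.2, -207.4]), array([95.7, 70.7]), np.float64(26.3)]
```

View pics/w6.png

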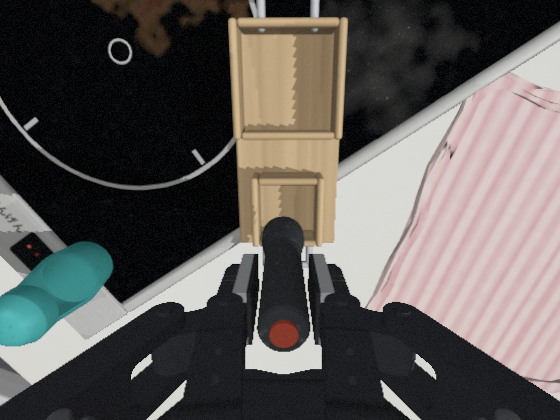

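play_rows --increments '[[[3,2,15],[0,0,0],1],[[3,2,32],[0,0,0],1],[[3,2,43],[0,0,0],1],[[3,2,48],[0,0,0],1],[[3,2,48],[0,0,0],1],[[3,2,48],[0,0,0],1],[[3,2,48],[0,0,0],1]]'

```text
time: 12.8
ee_pos: [0.4426, -0.2414, 0.0784]
tcp_rot: [-179.8, 0.2, 26.3]
wrist_force: [-0.4, -0.1, -0.4]
opening: 0.0234
grasp_force: 39.3
```

```bash
python3 -c "
from h import *
go(.4415,-.2405,.0725,26.5)"
```

```text
inc [-0.6 -1.2  5.9] [-0.17  0.24 -0.24] len 6 t 12.8 pos [ 0.4426 -0.2414  0.0784] [-179.83    0.24   26.26]
```

play_rows --increments '[[[-1,0,3],[0,0,0],1],[[-1,0,5],[0,0,0],1],[[-1,0,6],[0,0,0],1],[[-1,0,6],[0,0,0],1],[[-1,0,6],[0,0,0],0.6],[[-1,0,6],[0,0,0],0.4],[[-1,0,6],[0,0,0],0],[[-1,0,6],[0,0,0],0],[[-1,0,6],[0,0,0],0],[[-1,0,-30],[0,0,0],0],[[-1,0,-75],[0,0,0],0],[[-1,0,-120],[0,0,0],0],[[-1,0,-120],[0,0,0],0]]'

```text
time: 14.1
ee_pos: [0.4438, -0.2427, 0.2039]
tcp_rot: [179.8, -0.0, 26.3]
wrist_force: [0.8, 1.3, -0.1]
opening: 0.0856
grasp_force: 0.0
```

```bash
python3 - <<'E'
from h import *
snap('top'); p,W=pts('top'); hsv=cv2.cvtColor(p,cv2.COLOR_RGB2HSV); Z=W[...,2]
snap('side','s1.png')
for n in('top','side'):
    p,W=pts(n); Z=W[...,2]; m=(np.hypot(W[...,0]-.44,W[...,1]+.241)<.03)&(Z>.05)&(Z<.11)
    print(n,m.sum(),np.percentile(Z[m],98) if m.any() else 0,[np.median(W[m&(np.abs(Z-z)<.008)],0).round(4) for z in(.095,.06)])
go(.580,-.130,.15,33.3)
E
```

```text
top 6 0.0874878803814188 [array([ 0.4405, -0.2317,  0.0877]), array([ 0.4408, -0.2318,  0.0663])]
side 322 0.10025587319870784 [array([ 0.4377, -0.2454,  0.0974]), array([ 0.4373, -0.2487,  0.059 ])]
inc [173.  -39.6  48.1] [-0.13  0.2  -7.04] len 184 t 14.2 pos [ 0.4425 -0.242   0.1986] [-179.88    0.21   26.26]
```

play_rows --increments '[[[173,-40,0],[0,0,-7],0],[[173,-40,0],[0,0,-7],0],[[173,-40,0],[0,0,-7],0],[[173,-40,0],[0,0,-7],0],[[173,-40,0],[0,0,-7],0],[[173,-40,30],[0,0,-7],0],[[173,-40,30],[0,0,-7],0]]'

```text
time: 14.9
ee_pos: [0.5771, -0.1291, 0.1621]
tcp_rot: [-179.4, 0.6, 33.3]
wrist_force: [-0.9, 0.4, -0.3]
opening: 0.0855
grasp_force: 0.0
```

```bash
python3 - <<'E'
from h import *
snap('wrist'); p,W=pts('wrist'); w=W.reshape(-1,3); w=w[(np.abs(w[:,2]-.084)<.01)&(np.hypot(w[:,0]-.58,w[:,1]+.13)<.035)]
print(len(w),cv2.minAreaRect(w[:,:2].astype(np.float32)*1000) if len(w) else 0)
go(.58,-.13,.05,33.3)
E
```

```text
2046 ((581.4144897460938, -130.6439666748047), (33.93732452392578, 33.07350158691406), 32.953880310058594)
inc [  2.7   2.8 114.3] [-0.47  0.47 -0.06] len 114 t 14.95 pos [ 0.5775 -0.1294  0.1644] [-179.53    0.47   33.24]
```

play_rows --increments '[[[3,3,30],[0,0,0],0],[[3,3,65],[0,0,0],0],[[3,3,95],[0,0,0],0],[[3,3,110],[0,0,0],0],[[3,3,112],[0,0,0],0],[[3,3,112],[0,0,0],0.3],[[3,3,112],[0,0,0],0.5],[[3,3,112],[0,0,0],0.8],[[3,3,112],[0,0,0],0.8],[[3,3,112],[0,0,0],0.8],[[3,3,112],[0,0,0],0.8]]'

```text
time: 16.05
ee_pos: [0.5836, -0.1302, 0.0569]
tcp_rot: [-179.9, 0.2, 33.3]
wrist_force: [-1.4, 0.3, 7.0]
opening: 0.0369
grasp_force: 39.6
```

```bash
python3 -c "
from h import *
go(.6427,.1676,.2,33.3)"
```

```text
inc [ 212.4 -217.  -143.2] [-0.14  0.15 -0.04] len 336 t 16.05 pos [ 0.5836 -0.1302  0.0569] [-1.7986e+02  1.5000e-01  3.3260e+01]
```

Opening 37 mm means the pads caught the shaker's neck, not the body, so I regrip lower.

play_rows --increments '[[[-1,0,0],[0,0,0],0.3],[[-1,0,0],[0,0,0],0],[[-1,0,0],[0,0,0],0],[[-1,0,4],[0,0,0],0],[[-1,0,8],[0,0,0],0],[[-1,0,8],[0,0,0],0],[[-1,0,8],[0,0,0],0]]'

```text
time: 16.75
ee_pos: [0.5817, -0.1305, 0.0466]
tcp_rot: [-179.7, 0.3, 33.3]
wrist_force: [0.5, 0.3, 0.1]
opening: 0.0852
grasp_force: 0.0
```

```bash
python3 - <<'E'
from h import *
snap('wrist','w7.png'); go(.58,-.13,.046,33.3)
E
```

```text
inc [-1.2 -1.4  0.8] [-0.27  0.26 -0.04] len 2 t 16.8 pos [ 0.5818 -0.1306  0.0468] [-179.73    0.26   33.26]
```

View pics/w7.png

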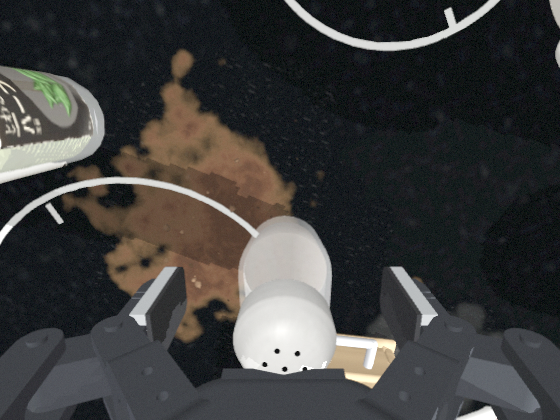

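The shaker stands upright, centred between the pads (285,300). Close here.

play_rows --increments '[[[-1,0,0],[0,0,0],0.3],[[-1,0,0],[0,0,0],0.5],[[-1,0,0],[0,0,0],0.7],[[-1,0,0],[0,0,0],0.7],[[-1,0,0],[0,0,0],0.7],[[-1,0,0],[0,0,0],0.7]]'

```text
time: 17.4
ee_pos: [0.5812, -0.1312, 0.0475]
tcp_rot: [-179.8, 0.2, 33.3]
wrist_force: [-2.4, 0.3, 5.6]
opening: 0.0393
grasp_force: 40.4
```

```bash
python3 -c "
from h import *
go(.6427,.1676,.2,33.3)"
```

```text
inc [ 214.7 -216.7 -152.5] [-0.22  0.22 -0.04] len 341 t 17.4 pos [ 0.5812 -0.1312  0.0475] [-179.78    0.22   33.26]
```

play_rows --increments '[[[0,0,-10],[0,0,0],0.7],[[0,0,-40],[0,0,0],0.7],[[0,0,-80],[0,0,0],0.7],[[0,0,-120],[0,0,0],0.7],[[0,0,-150],[0,0,0],0.7],[[15,-15,-152],[0,0,0],0.7],[[40,-40,-152],[0,0,0],0.7],[[70,-70,-152],[0,0,0],0.7],[[100,-101,-152],[0,0,0],0.7],[[130,-131,-152],[0,0,0],0.7],[[160,-161,-152],[0,0,0],0.7],[[190,-191,-152],[0,0,0],0.7],[[208,-210,-152],[0,0,0],0.7],[[215,-217,-152],[0,0,0],0.7],[[215,-217,-120],[0,0,0],0.7],[[215,-217,-85],[0,0,0],0.7],[[215,-217,-60],[0,0,0],0.7],[[215,-217,-60],[0,0,0],0.7]]'

```text
time: 19.2
ee_pos: [0.6402, 0.167, 0.1029]
tcp_rot: [-179.6, 0.6, 33.2]
wrist_force: [-0.3, -1.1, -1.8]
opening: 0.0395
grasp_force: 40.4
```

```bash
python3 - <<'E'
from h import *
go(.6427,.1676,.0535,33.3)
snap('wrist'); p,W=pts('wrist'); o=telemetry.get_obs(); e=o['ee_pos']
Z=W[...,2]; m=(np.hypot(W[...,0]-e[0],W[...,1]-e[1])<.03)&(Z>e[2]+.025)&(Z<e[2]+.055); print(m.sum(),np.percentile(Z[m],97)-e[2],cv2.minAreaRect(W[m][:,:2].astype(np.float32)*1000),e)
E
```

```text
inc [ 3.   1.2 49.3] [-0.37  0.62 -0.08] len 49 t 19.2 pos [0.6402 0.167  0.1029] [-179.63    0.62   33.22]
11963 0.054195475194998094 ((645.3388061523438, 170.01158142089844), (24.036012649536133, 56.67858123779297), 33.51520538330078) [0.64122282 0.16725725 0.10572254]
```

play_rows --increments '[[[2,1,15],[0,0,0],0.7],[[2,1,30],[0,0,0],0.7],[[2,1,40],[0,0,0],0.7],[[2,1,44],[0,0,0],0.7],[[2,1,44],[0,0,0],0.7],[[2,1,44],[0,0,0],0.7]]'

```text
time: 19.85
ee_pos: [0.6443, 0.1686, 0.0633]
tcp_rot: [-179.8, 0.2, 33.3]
wrist_force: [0.2, -0.2, -0.8]
opening: 0.0391
grasp_force: 40.4
```

```bash
python3 -c "
from h import *
go(.6427,.1676,.0535,33.3)"
```

```text
inc [-1.8 -0.   9.9] [-0.25  0.23 -0.04] len 10 t 19.85 pos [0.6443 0.1686 0.0633] [-179.75    0.23   33.26]
```

play_rows --increments '[[[-2,0,4],[0,0,0],0.7],[[-2,0,8],[0,0,0],0.7],[[-2,0,10],[0,0,0],0.7],[[-2,0,10],[0,0,0],0.7],[[-2,0,10],[0,0,0],0.7]]'

```text
time: 20.35
ee_pos: [0.6425, 0.1675, 0.0535]
tcp_rot: [-179.8, 0.2, 33.3]
wrist_force: [-2.6, -0.8, 5.0]
opening: 0.0391
grasp_force: 41.2
```

```bash
python3 -c "
from h import *
go(.6427,.1676,.0535,33.3); print(telemetry.get_obs()['wrist_force'])"
```

```text
inc [0.3 0.  0. ] [-0.25  0.22 -0.04] len 0 t 20.35 pos [0.6425 0.1675 0.0535] [-179.75    0.22   33.26]
[-2.6312911  -0.76924547  4.95086898]
```

Seated (5 N upward). Release and rise.

play_rows --increments '[[[0,0,0],[0,0,0],0.5],[[0,0,0],[0,0,0],0.3],[[0,0,0],[0,0,0],0],[[0,0,0],[0,0,0],0],[[0,0,0],[0,0,0],0],[[0,0,-30],[0,0,0],0],[[0,0,-75],[0,0,0],0],[[0,0,-125],[0,0,0],0],[[0,0,-175],[0,0,0],0],[[0,0,-190],[0,0,0],0],[[0,0,-190],[0,0,0],0]]'

```text
time: 21.45
ee_pos: [0.6445, 0.1674, 0.2466]
tcp_rot: [-179.8, -0.1, 33.3]
wrist_force: [0.1, -0.9, -0.6]
opening: 0.0857
grasp_force: 0.0
```

```bash
python3 - <<'E'
from h import *
snap('side'); p,W=pts('side'); Z=W[...,2]; m=(np.hypot(W[...,0]-.6427,W[...,1]-.1676)<.035)&(Z>.04)
print(m.sum(),np.percentile(Z[m],98),np.median(W[m],0),[np.round(x,1) for x in cv2.minAreaRect(W[m&(Z>.08)][:,:2].astype(np.float32)*1000)])
go(.44,.051,.25,26.5)
E
```

```text
1078 0.371097145666913 [0.63430336 0.15623959 0.31345794] [array([633.7, 159.3]), array([44.9, 68.9]), np.float64(43.8)]
inc [-234.4  -14.7   -5.5] [-0.2   0.14  6.76] len 235 t 21.5 pos [0.6441 0.1673 0.244 ] [-1.7979e+02  1.3000e-01  3.3260e+01]
```

play_rows --increments '[[[-234,-15,-5],[0,0,6.8],0],[[-234,-15,-5],[0,0,6.8],0],[[-234,-15,-5],[0,0,6.8],0],[[-234,-15,-5],[0,0,6.8],0],[[-234,-15,-5],[0,0,6.8],0],[[-234,-15,-5],[0,0,6.8],0],[[-234,-15,-5],[0,0,6.8],0],[[-234,-15,-5],[0,0,6.8],0]]'

```text
time: 22.3
ee_pos: [0.4401, 0.0516, 0.2479]
tcp_rot: [-179.7, 0.3, 26.5]
wrist_force: [-0.7, -0.9, 0.6]
opening: 0.0851
grasp_force: 0.0
```

```bash
python3 - <<'E'
from h import *
snap('wrist'); snap('side'); p,W=pts('wrist'); w=W.reshape(-1,3)
for z0,z1 in((.145,.165),(.05,.118)):
    v=w[(w[:,2]>z0)&(w[:,2]<z1)&(np.hypot(w[:,0]-.44,w[:,1]-.05)<.035)]; print(len(v),[np.round(x,1) for x in cv2.minAreaRect(v[:,:2].astype(np.float32)*1000)] if len(v)>5 else 0)
p,W=pts('side'); Z=W[...,2]; m=(np.hypot(W[...,0]-.6427,W[...,1]-.1676)<.035)&(Z>.04)&(Z<.12)
print(m.sum(),np.percentile(Z[m],98),np.median(W[m],0),[np.round(x,1) for x in cv2.minAreaRect(W[m&(Z>.08)][:,:2].astype(np.float32)*1000)])
go(.44,.051,.108,26.5)
E
```

```text
224 [array([439.1,  51.7]), array([ 9.8, 10. ]), np.float64(65.7)]
1384 [array([442.9,  53.9]), array([32.1, 41.2]), np.float64(27.1)]
381 0.09603455544873907 [0.63534401 0.15606013 0.06813713] [array([636.6, 164.3]), array([28.4, 31.8]), np.float64(39.1)]
inc [  0.4   1.2 140.1] [-0.26  0.37 -0.01] len 140 t 22.4 pos [0.4402 0.0517 0.2481] [-179.74    0.37   26.49]
```

play_rows --increments '[[[-1,0,30],[0,0,0],0],[[-1,0,65],[0,0,0],0],[[-1,0,100],[0,0,0],0],[[-1,0,125],[0,0,0],0],[[-1,0,135],[0,0,0],0],[[-1,0,138],[0,0,0],0],[[-1,0,138],[0,0,0],0],[[-1,0,138],[0,0,0],0.3],[[-1,0,138],[0,0,0],0.5],[[-1,0,138],[0,0,0],0.7],[[-1,0,138],[0,0,0],0.7],[[-1,0,138],[0,0,0],0.7],[[-1,0,138],[0,0,0],0.7]]' --grip_force 50

```text
time: 23.7
ee_pos: [0.4385, 0.0511, 0.112]
tcp_rot: [-179.8, 0.2, 26.5]
wrist_force: [-0.0, -1.2, 5.5]
opening: 0.0409
grasp_force: 50.1
```

```bash
python3 -c "
from h import *
go(.5166,-.203,.24,26.5)"
```

```text
inc [ -43.6  261.8 -128.7] [-0.18  0.19 -0.05] len 295 t 23.7 pos [0.4385 0.0511 0.112 ] [-179.82    0.19   26.45]
```

play_rows --increments '[[[0,0,-8],[0,0,0],0.7],[[0,0,-30],[0,0,0],0.7],[[0,0,-65],[0,0,0],0.7],[[0,0,-105],[0,0,0],0.7],[[0,0,-140],[0,0,0],0.7],[[0,0,-150],[0,0,0],0.7],[[-2,15,-150],[0,0,0],0.7],[[-6,40,-150],[0,0,0],0.7],[[-12,75,-150],[0,0,0],0.7],[[-18,110,-150],[0,0,0],0.7],[[-24,145,-150],[0,0,0],0.7],[[-30,180,-150],[0,0,0],0.7],[[-36,215,-150],[0,0,0],0.7],[[-41,245,-150],[0,0,0],0.7],[[-43,258,-150],[0,0,0],0.7],[[-43,262,-150],[0,0,0],0.7],[[-43,262,-125],[0,0,0],0.7],[[-43,262,-90],[0,0,0],0.7],[[-43,262,-60],[0,0,0],0.7],[[-43,262,-60],[0,0,0],0.7]]'

```text
time: 25.7
ee_pos: [0.5145, -0.2008, 0.1659]
tcp_rot: [-179.5, 0.5, 26.5]
wrist_force: [-0.7, -0.3, -2.1]
opening: 0.041
grasp_force: 51.4
```

```bash
python3 -c "
from h import *
snap('side','s2.png'); go(.5166,-.203,.118,26.5)"
```

```text
inc [ 0.7  2.4 50.8] [-0.4   0.42  0.02] len 51 t 25.75 pos [ 0.5154 -0.2013  0.1688] [-179.6     0.42   26.52]
```

View pics/s2.png

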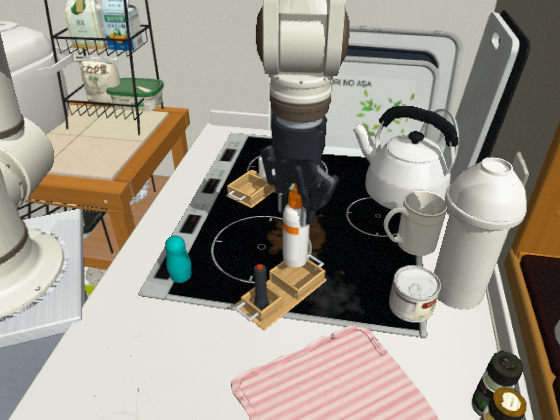

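The bottle (295,235) hangs upright above the wide well, and the torch (261,287) stands in the narrow one.

play_rows --increments '[[[0,2,15],[0,0,0],0.7],[[0,2,30],[0,0,0],0.7],[[0,2,40],[0,0,0],0.7],[[0,2,43],[0,0,0],0.7],[[0,2,43],[0,0,0],0.7],[[0,2,43],[0,0,0],0.7]]'

```text
time: 26.35
ee_pos: [0.5174, -0.2045, 0.1277]
tcp_rot: [-179.8, 0.3, 26.5]
wrist_force: [-0.3, -0.4, -2.2]
opening: 0.0407
grasp_force: 51.5
```

```bash
python3 -c "
from h import *
go(.5166,-.203,.118,26.5)"
```

```text
inc [ 0.  -1.7  9.7] [-0.2   0.26 -0.05] len 10 t 26.35 pos [ 0.5174 -0.2045  0.1277] [-179.8     0.26   26.45]
```

play_rows --increments '[[[0,-2,4],[0,0,0],0.7],[[0,-2,8],[0,0,0],0.7],[[0,-2,10],[0,0,0],0.7],[[0,-2,10],[0,0,0],0.7],[[0,-2,10],[0,0,0],0.7]]'

```text
time: 26.85
ee_pos: [0.5164, -0.2026, 0.118]
tcp_rot: [-179.8, 0.2, 26.5]
wrist_force: [-1.8, 1.3, 5.7]
opening: 0.0408
grasp_force: 52.0
```

play_rows --increments '[[[0,0,0],[0,0,0],0.5],[[0,0,0],[0,0,0],0.3],[[0,0,0],[0,0,0],0],[[0,0,0],[0,0,0],0],[[0,0,0],[0,0,0],0],[[0,0,-30],[0,0,0],0],[[0,0,-75],[0,0,0],0],[[0,0,-120],[0,0,0],0],[[0,0,-135],[0,0,0],0],[[0,0,-135],[0,0,0],0]]'

```text
time: 27.85
ee_pos: [0.5179, -0.2031, 0.2552]
tcp_rot: [-180.0, 0.1, 26.5]
wrist_force: [-0.6, -0.1, 0.1]
opening: 0.0853
grasp_force: 0.0
```

```bash
python3 -c "
from h import *
go(.5785,-.002,.2,33.3)"
```

```text
inc [ 143.9 -153.1   55. ] [-0.03  0.1  -6.84] len 217 t 27.85 pos [ 0.5179 -0.2031  0.2552] [-1.7998e+02  1.0000e-01  2.6460e+01]
```

play_rows --increments '[[[144,-153,0],[0,0,-6.8],0],[[144,-153,0],[0,0,-6.8],0],[[144,-153,0],[0,0,-6.8],0],[[144,-153,0],[0,0,-6.8],0],[[144,-153,30],[0,0,-6.8],0],[[144,-153,60],[0,0,-6.8],0],[[144,-153,60],[0,0,-6.8],0],[[144,-153,60],[0,0,-6.8],0]]'

```text
time: 28.65
ee_pos: [0.5768, -0.0017, 0.1916]
tcp_rot: [-179.7, 0.3, 33.3]
wrist_force: [0.2, -0.0, 0.5]
opening: 0.0855
grasp_force: 0.0
```

```bash
python3 - <<'E'
from h import *
snap('wrist'); p,W=pts('wrist'); w=W.reshape(-1,3); w=w[(np.abs(w[:,2]-.104)<.007)&(np.hypot(w[:,0]-.5785,w[:,1]+.002)<.035)]
print(len(w),cv2.minAreaRect(w[:,:2].astype(np.float32)*1000) if len(w) else 0)
go(.5785,-.002,.065,33.3)
E
```

```text
2775 ((578.23681640625, -2.407318115234375), (40.15691375732422, 39.04286575317383), 34.87799072265625)
inc [  1.4   1.2 127.9] [-0.24  0.24 -0.07] len 128 t 28.7 pos [ 0.5774 -0.002   0.1929] [-179.76    0.24   33.23]
```

play_rows --increments '[[[1,1,30],[0,0,0],0],[[1,1,65],[0,0,0],0],[[1,1,100],[0,0,0],0],[[1,1,122],[0,0,0],0],[[1,1,126],[0,0,0],0],[[1,1,126],[0,0,0],0],[[1,1,126],[0,0,0],0.3],[[1,1,126],[0,0,0],0.5],[[1,1,126],[0,0,0],0.7],[[1,1,126],[0,0,0],0.7],[[1,1,126],[0,0,0],0.7],[[1,1,126],[0,0,0],0.7]]' --grip_force 40

```text
time: 29.9
ee_pos: [0.5787, -0.0018, 0.0673]
tcp_rot: [-179.8, 0.2, 33.3]
wrist_force: [-0.4, -0.9, 5.9]
opening: 0.04
grasp_force: 39.5
```

```bash
python3 -c "
from h import *
go(.5125,.0818,.2,33.3)"
```

```text
inc [  -9.9 -106.6 -132.3] [-0.18  0.16 -0.04] len 170 t 29.9 pos [ 0.5787 -0.0018  0.0673] [-1.7982e+02  1.6000e-01  3.3260e+01]
```

play_rows --increments '[[[0,0,-10],[0,0,0],0.7],[[0,0,-40],[0,0,0],0.7],[[0,0,-80],[0,0,0],0.7],[[0,0,-115],[0,0,0],0.7],[[0,0,-130],[0,0,0],0.7],[[-2,-20,-130],[0,0,0],0.7],[[-5,-50,-130],[0,0,0],0.7],[[-8,-80,-130],[0,0,0],0.7],[[-10,-100,-130],[0,0,0],0.7],[[-10,-107,-130],[0,0,0],0.7],[[-10,-107,-110],[0,0,0],0.7],[[-10,-107,-75],[0,0,0],0.7],[[-10,-107,-50],[0,0,0],0.7],[[-10,-107,-50],[0,0,0],0.7],[[-10,-107,-50],[0,0,0],0.7]]'

```text
time: 31.4
ee_pos: [0.5115, 0.0819, 0.1173]
tcp_rot: [-179.7, 0.3, 33.2]
wrist_force: [-0.5, -0.1, -0.6]
opening: 0.0396
grasp_force: 40.5
```

```bash
python3 -c "
from h import *
snap('wrist','w8.png'); go(.5125,.0818,.0733,33.3)"
```

```text
inc [ 0.4  0.7 44.9] [-0.22  0.18 -0.06] len 45 t 31.45 pos [0.512  0.0821 0.1182] [-179.78    0.18   33.24]
```

View pics/w8.png

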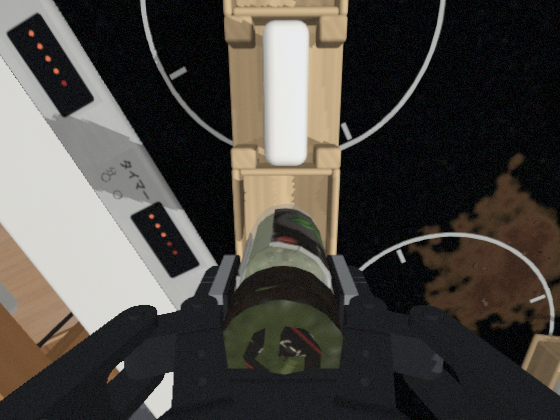

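The timer (286,92) sits upright and centred in its slot, and the jar (285,290) is above the near well. Lower it.

play_rows --increments '[[[0,1,15],[0,0,0],0.7],[[0,1,28],[0,0,0],0.7],[[0,1,36],[0,0,0],0.7],[[0,1,40],[0,0,0],0.7],[[0,1,43],[0,0,0],0.7],[[0,1,45],[0,0,0],0.7],[[0,1,45],[0,0,0],0.7],[[0,1,45],[0,0,0],0.7]]'

```text
time: 32.25
ee_pos: [0.512, 0.0814, 0.0731]
tcp_rot: [-179.8, 0.2, 33.3]
wrist_force: [-3.7, -2.6, 8.8]
opening: 0.04
grasp_force: 39.7
```

Seated. Release, rise and move clear.

play_rows --increments '[[[0,0,0],[0,0,0],0.5],[[0,0,0],[0,0,0],0.3],[[0,0,0],[0,0,0],0],[[0,0,0],[0,0,0],0],[[0,0,0],[0,0,0],0],[[0,0,-30],[0,0,0],0],[[0,0,-75],[0,0,0],0],[[0,0,-120],[0,0,0],0],[[0,0,-170],[0,0,0],0],[[0,0,-220],[0,0,0],0],[[-70,0,-250],[0,0,0],0],[[-120,0,-250],[0,0,0],0],[[-150,0,-250],[0,0,0],0],[[-150,0,-250],[0,0,0],0],[[-150,0,-250],[0,0,0],0]]'

```text
time: 33.75
ee_pos: [0.3872, -0.0016, 0.3231]
tcp_rot: [-179.8, 0.1, 33.2]
wrist_force: [0.5, 0.2, -0.3]
opening: 0.0855
grasp_force: 0.0
```

```bash
python3 - <<'E'
from h import *
snap('top','t9.png'); snap('side'); 
for n in('top','side'):
    p,W=pts(n); Z=W[...,2]
    for k,x,y,h in(('bottle',.5166,-.203,.164),('torch',.4402,-.2412,.1),('timer',.578,.1248,.072),('shaker',.6427,.1676,.096),('jar',.5125,.0818,.111)):
        m=(np.hypot(W[...,0]-x,W[...,1]-y)<.04)&(np.abs(Z-h)<.012)
        print(n,k,m.sum(),(np.percentile(Z[m],97).round(4),np.round(np.array(cv2.minAreaRect(W[m][:,:2].astype(np.float32))[0])-[x,y],4)) if m.sum()>5 else '')
E
```

```text
top bottle 38 (np.float64(0.1652), array([0.001 , 0.0018]))
top torch 106 (np.float64(0.1018), array([0.0009, 0.0004]))
top timer 245 (np.float64(0.0743), array([0.0088, 0.0056]))
top shaker 257 (np.float64(0.0965), array([ 0.0002, -0.0005]))
top jar 0 
side bottle 52 (np.float64(0.1646), array([-0.0018, -0.0012]))
side torch 121 (np.float64(0.1011), array([-0.0015, -0.0013]))
side timer 233 (np.float64(0.0737), array([-0.0021, -0.0025]))
side shaker 107 (np.float64(0.0965), array([-0.0037, -0.0045]))
side jar 246 (np.float64(0.1136), array([-0.001 , -0.0019]))
```

View pics/t9.png

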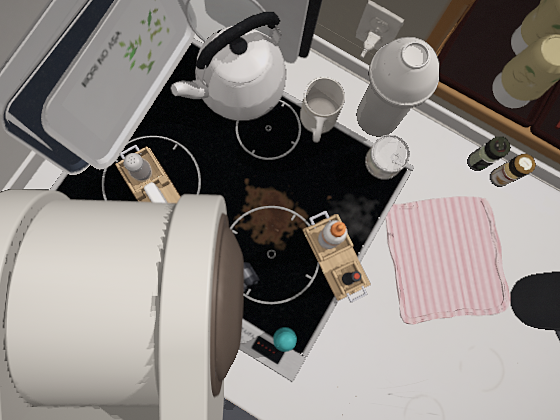

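Bottle (335,235), torch (352,278), shaker (137,160) and timer (155,190, partly hidden by the arm) are all in place. The side view puts the jar at the right height in its well, and the mug and tin are where they were.

```bash
python3 -c "
from h import *
print(workorder.job_done())"
```

```text
the job is handed in; nothing more can be done
None
```

The job is handed in at about 34 s of the 115 s allowed: all five things stand upright in their pockets, nothing toppled, and the mug and tin look untouched in the final view; the hand-in gave no verdict.

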